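Clamp a wooden blank on the vacuum clamp and set its push-to-turn valve to hold

TASK

Lay the bare wooden blank flat on the vacuum clamp's grey pad, lined up with it and against its three steel stop pins, and let go of it. Then push the black valve handle in and turn it clockwise one position, from closed (white dot) to hold (green dot) and not on to blow-off (orange dot), and let it spring back out in its slot. Leave the other things on the bench as they are.

Things in the scene. Friction and masses are not known exactly. Their poses are not given: they have to be found in the camera images.
- blank: bare light-brown wooden block, 50 (its x) x 90 (its y) x 28 mm high, about 0.1 kg, lying flat and loose on the bench; origin at the centre of its underside, z up
- vacuum_clamp: vacuum clamp fixed to the bench: aluminium base plate 90 (x) x 204 (y) x 14 mm high; on its +y half a grey pad with a black sealing cord; on its -y half a blue valve housing 78 x 78 mm, top 44 mm above the bench, centred at x = 0, y = -56 mm, with the black handle on it. Origin at the centre of the base's underside; at yaw 0 its x points away from the robot, its y to the robot's left
- pad (a point): centre of the pad's top face, 34 mm above the bench; axes as vacuum_clamp. The pad measures 46 (x) x 86 (y) mm; the blank is to lie on it with its long side along the pad's y, overhanging 2 mm all round. A blank that touches all three stop pins is centred on the pad
- side_stop (a point): midway between the two steel stop pins at the pad's far (+x) long side, at the height of the pad's face; pins 8 mm in diameter, axes 30 mm either side of this point along y and 29 mm in x from the pad's centre. All pins stand 10 mm above the face while the valve is closed and drop below it when it is turned to hold
- end_stop (a point): foot of the third stop pin, at the pad's +y end (away from the valve), 49 mm in y from the pad's centre, at the height of the pad's face
- handle (a point): on the handle's axis, on the upper face of its disc (58 mm diameter, 8 mm thick), 61 mm above the bench when sprung out. On the disc stands a grip bar 50 long, 11 thick, 23 mm high. The point moves with the handle: x along the bar to its white-marked end (pointer), z up. The pointer is 60 degrees left of the clamp's x at closed, along it at hold, 60 degrees right at blow-off
- valve_push (a joint): how far the handle is pushed in, straight down, in m: 0 sprung out, 0.008 at its stop; the spring takes 4 N at first and 10 N at the stop. Dogs under the handle sit in slots; it turns freely only when pushed in by more than about 0.0065, rides pushed in between the positions and springs out in each slot
- valve_turn (a joint): angle of the valve handle, rad, growing clockwise seen from above: 0 closed, 1.047 hold, 2.094 blow-off; each slot leaves about 0.05 rad of play
- sanding_block: cork sanding block wrapped in blue-grey abrasive, 60 x 110 x 30 mm, loose bystander; origin at the centre of its underside
- glue_bottle: white glue bottle with an orange nozzle, 60 mm diameter, 187 mm high, standing loose behind the clamp, bystander; origin at the centre of its underside
- tape_roll: roll of blue tape, 99 mm diameter, 25 mm high, lying loose at the back left, bystander; origin at the centre of its underside
Not all that is in view belongs to the job. Leave any pink or red look-alike of the blank alone.

How it is judged (in metres and radians):
On the way, in this order (a step that is already met when the one before it is completed fails the run):
1. the blank lies flat on the pad, lined up with it, within 4 mm of the place where it touches all three stops, and is let go, the valve still closed (x of blank in the frame of pad between -0.004 and 0.004 m and y of blank in the frame of pad between -0.004 and 0.004 m and z of blank in the frame of pad between -0.002 and 0.002 m and angle between the y axis of blank and the y axis of pad, either way round below 0.08 rad and angle between blank's own z axis and vertical below 0.05 rad and contact force between the fingers and blank below 0.3 N and value of joint valve_turn below 0.15 rad), for 0.2 s.
2. the handle is pushed in and being turned towards hold (value of joint valve_push above 0.004 m and value of joint valve_turn above 0.3 rad).
At the end, for the whole second after the job is handed in: The valve handle stands at hold (within 0.1 rad) and is sprung out (less than 1.5 mm in); the blank rests flat on the pad, centred within 4 mm along each of the pad's axes and lined up within 0.08 rad (value of joint valve_turn between 0.947 and 1.147 rad and value of joint valve_push below 0.0015 m and x of blank in the frame of pad between -0.004 and 0.004 m and y of blank in the frame of pad between -0.004 and 0.004 m and z of blank in the frame of pad between -0.002 and 0.002 m and angle between the y axis of blank and the y axis of pad, either way round below 0.08 rad and angle between blank's own z axis and vertical below 0.05 rad and linear speed of blank below 0.01 m/s); the robot touches nothing.
It fails at once if the valve is turned on towards blow-off (more than 0.65 rad past hold) (value of joint valve_turn above 1.7 rad).
It fails at once if the sanding block, glue bottle or tape roll is moved by more than 30 mm, or the bottle is tipped over (distance of any of sanding_block, glue_bottle, tape_roll from where it was at the start of the episode above 0.03 m or angle between glue_bottle's own z axis and vertical above 0.5 rad).
It also fails if it takes over 64 s, if anything falls off the work surface, if the arm or the gripper's body presses on something with over 40 N, if the wrist force passes 120 N, or if a joint passes its speed limit or range.

ROBOT

A 6-joint arm with a two-finger parallel gripper is mounted at the origin on a cart in front of the work surface, level with it; the furniture and walls round the work are solid. World frame = base frame: x ahead of the robot, y to its left, z up, the work surface at z = 0. Lengths are in m, angles in degrees, forces in N, time in s.
With the tool pointing down it reaches from about 0.4 to 0.825 m from the base axis. Payload 7 kg.
Tool frame: the origin (TCP) lies at the very end of the fingers, on their centre line; the grasp point (between the pads) lies 19 mm behind it; z points along the fingers, y is the line along which they close (so a half turn about z gives the same grasp; the last joint's range is limited). The gripper opens to 88 mm and grips with 3 to 60 N. Pads are 19 mm wide; open, the fingers measure 130 mm over their backs; the gripper's body (78 mm by 193 mm) begins 47 mm behind the grasp point.
Start: joints at [91.851, 20.546, 0.682, 0, -70.136, -16.507], TCP at [0.171, 0.653, 0.227] pointing down, gripper open.
Joint ranges: [-176.03, 176.03], [-82.01, 121.73], [-58.28, 71.71], [-173.87, 95.51], [-174.79, -0.11], [-173.66, 173.66]. Speed limits (degrees/s): [136.94, 136.94, 172.46, 180, 180, 180].

INTERFACE

Orientations are given as [roll, pitch, yaw] about the fixed x, y, z axes, in that order (R = Rz(yaw) Ry(pitch) Rx(roll)).
In Python, from plant import ctrl, cams, workorder gives the robot as it stands.
- The arm moves only by the tool play_rows, never from a script. Its argument "motion" is a list of rows, each an object of numbers: "x", "y", "z": the shift along the tool's x, y, z normalised to -1 to 1, where 1 is 0.025 m; "rx", "ry", "rz": the turn, a rotation vector about the tool's x, y, z normalised to -1 to 1, where 1 is 4 degrees. A call has 1 to 20 rows; each row shifts and turns the commanded pose from where the row before left it, along the tool's axes as they then stand; what a row does not reach is not made up. A row lasts 1/8 s, in which the tool goes at most 62.5 mm and 10.7 degrees, less where a joint would pass 70% of its speed; a pose out of reach is approached as far as the arm can. A call with a number of a shift or a turn outside -1 to 1 is refused whole. A call with a gripper value outside its range is refused whole. "fingers" is the opening, from -1 (shut) to 1 (fully open), set as the call begins (left out, the last holds). The fingers move at their own pace and stop on an object; the grip force is fixed at half the most. Time passes only in rows, so rows that do not move let the fingers close. It gives the time, the measured TCP pose, the force, the opening and the grip force at its end, in the units of the state.
- ctrl.get_obs(): the state, without advancing time (a new reading comes with each control period).
- cams.snapshot(name): name is "side" or "top" or "wrist"; returns the picture (384x512x3 uint8, blue, green, red); there is no depth.
- cams.get_calibration(name): a dict with "vertical_fov" (degrees; the focal length in pixels is half the picture's height over the tangent of half this angle, whatever the lens; pixels are square), "cx", "cy" (the principal point, pixels), "position" and "rotation" of the camera in the world. Camera axes: x right, y up, looking along -z (the intrinsics and any distortion apply to the point x, -y, -z); pixel columns grow to the right and rows downward; lengths in m; the calibration is good to about 2 mm. The wrist camera is an equidistant fisheye: a pixel r from the principal point sees the ray r / f radians off the axis. A picture is of the moment at which its call begins: read the wrist's pose just before it. get_calibration takes no time and is no camera call; for the wrist camera it gives the pose at the moment of the call.
- workorder.close_job(): hands the job in; it is judged then, once.
The state is a dict: "clock": time; "joint_pos": joint angles; "qvel": joint speeds; "tau": joint torques, N m; "tool_pos": TCP position; "orientation": TCP orientation; "force": force on the tool from outside, world axes, zero at the start; "moment": the same for the moment, N m; "opening": finger opening in m; "gripper_force": force on a finger pad.
Only numpy, scipy, OpenCV 4.12 (cv2) and the standard library are available. Lean on these libraries where they do the work, as an engineer would, in place of code of your own. Each camera call takes 0.05 s, during which the arm holds its last target. There are 200 camera calls.

## Working session

There is one attempt and no reset: what is moved stays moved. The work goes in short steps, Python scripts to look and compute and a tool call to move; the robot and the scene stay as the last step left them, time stands still between calls to the robot, and variables do not carry over. Pictures are saved under pics/ and viewed, at most 10 in all, crops included, and the job is handed in when it is done.

Besides the shell and the picture viewer there is one more tool, called after "Emit:" as name([rows], argument=value, ...), one row to a line, values as JSON. play_rows: Moves the arm, as the interface text tells. Its arguments: {"type":"object","properties":{"motion":{"type":"array"},"fingers":{"type":"number"}},"required":["motion"]}

```bash
ls; mkdir -p pics
python3 - <<'E'
from plant import ctrl, cams, workorder
import cv2
print(ctrl.get_obs())
for n in("top","side","wrist"):
    print(n,cams.get_calibration(n)); cv2.imwrite(f"pics/{n}0.png",cams.snapshot(n))
E
```

```text
pics
{'clock': 0.0, 'joint_pos': array([ 9.18513972e+01,  2.05909922e+01,  6.32806712e-01, -1.78489246e-02,
       -7.01354713e+01, -1.65085321e+01]), 'qvel': array([ 0.1328269 , -0.02599071, -0.01913476,  0.04015087,  0.10098908,
       -0.03868592]), 'tau': array([-7.98453984e-04, -5.82710838e+01,  2.93055135e+01,  6.99728161e+00,
        6.98360396e-03, -1.62211750e-04]), 'tool_pos': array([0.17069606, 0.65255354, 0.22562748]), 'orientation': array([ 1.79905436e+02, -1.05282161e-02, -1.46632050e+01]), 'force': array([-0.83646673, -0.04655551, -0.39279176]), 'moment': array([-0.02851106, -0.00212389,  0.0028567 ]), 'gripper_force': 0.0, 'opening': 0.08741155806206244}
top {'vertical_fov': 47.6398311304485, 'cx': 253.23119447873395, 'cy': 197.2880301241716, 'position': array([0.34282113, 0.06015293, 1.38916997]), 'rotation': array([  8.14309375,   0.37965481, -90.92783875])}
side {'vertical_fov': 55.80675452225415, 'cx': 255.21296120107937, 'cy': 190.92162001025528, 'position': array([ 0.27418403, -0.90226574,  0.53367492]), 'rotation': array([ 65.71141842,   1.22670543, -17.19864381])}
wrist {'vertical_fov': 65.70646984690485, 'cx': 257.9930404476663, 'cy': 190.7628153454062, 'position': array([0.2388931 , 0.63460307, 0.3846906 ]), 'rotation': array([ -15.14993332,   -0.16863854, -104.6324613 ])}
```

View pics/top0.png

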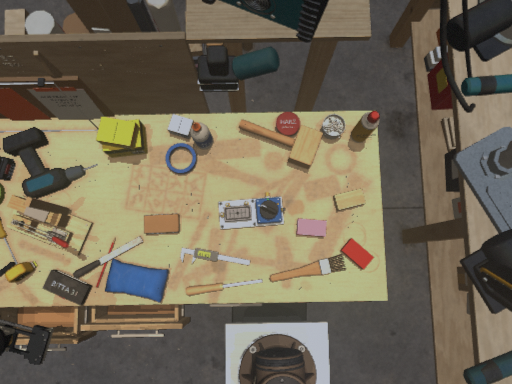

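View pics/side0.png

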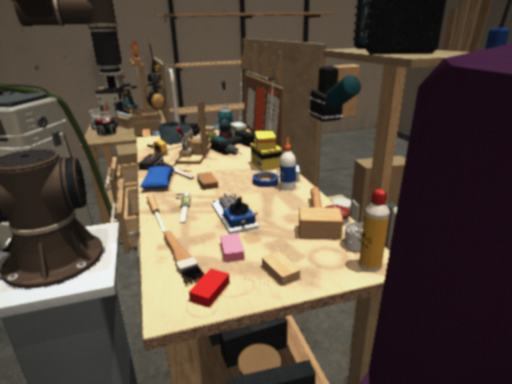

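The top view shows the blank near (349,200), the clamp near (252,211) with the pad left and the valve right, the sanding block at (161,224), and pink and red decoys at (311,227) and (357,253). The side view agrees.

```bash
cat > h.py <<'E'
import numpy as np, cv2
from scipy.spatial.transform import Rotation as R
from plant import ctrl, cams, workorder
def ray(n,c,uv):
    uv=np.atleast_2d(uv).astype(float); f=192/np.tan(np.radians(c["vertical_fov"]/2))
    d=(uv-[c["cx"],c["cy"]])/f
    if n=="wrist":
        r=np.linalg.norm(d,axis=1,keepdims=True); s=np.where(r>1e-9,np.sin(r)/np.maximum(r,1e-9),1)
        v=np.c_[d[:,:1]*s,-d[:,1:]*s,-np.cos(r)]
    else: v=np.c_[d[:,:1],-d[:,1:],-np.ones(len(d))]
    return R.from_euler("xyz",c["rotation"],degrees=True).apply(v)
def onto(n,c,uv,z):
    v=ray(n,c,uv); return c["position"]+v*((z-c["position"][2])/v[:,2])[:,None]
def rect(P):
    (cx,cy),(w,h),a=cv2.minAreaRect(np.float32(P[:,:2]*1000))
    if w<h: w,h,a=h,w,a+90
    return np.round([cx,cy,w,h,(a+90)%180-90],1)   # mm, a = long side's angle from world x
def pix(P,n,c):  # project
    p=R.from_euler("xyz",c["rotation"],degrees=True).inv().apply(np.atleast_2d(P)-c["position"])
    f=192/np.tan(np.radians(c["vertical_fov"]/2)); d=np.c_[p[:,0],-p[:,1]]
    if n=="wrist":
        s=np.linalg.norm(d,axis=1,keepdims=True); d=d/np.maximum(s,1e-9)*np.arctan2(s,-p[:,2:])
    else: d=d/-p[:,2:]
    return d*f+[c["cx"],c["cy"]]
E
python3 - <<'E'
from h import *
im=cv2.imread("pics/top0.png"); c=cams.get_calibration("top")
for n,uv,z in(("blank",(349,200),.028),("pad",(238,213),.034),("handle",(268,210),.084),("sand",(161,224),.03),("pink",(311,227),.028),("red",(357,253),.028),("bottle",(202,135),.1)): print(n,onto("top",c,uv,z)[0].round(3))
cv2.imwrite("pics/top0c.png",cv2.resize(im[110:290,200:400],None,fx=4,fy=3.3*4/3.3*.83,interpolation=cv2.INTER_CUBIC))
hsv=cv2.cvtColor(im,cv2.COLOR_BGR2HSV)
for p in((349,200),(342,199),(356,199),(349,215),(330,190),(161,224),(311,227),(222,220)): print(p,hsv[p[1],p[0]])
# vessel: blue housing
m=cv2.inRange(hsv,(105,120,60),(125,255,255)); m[:, :250]=0;m[:,290:]=0
ys,xs=np.nonzero(m);print(len(xs),rect(onto("top",c,np.c_[xs,ys],.044)))
E
```

```text
blank [ 0.524 -0.236  0.028]
pad [0.488 0.114 0.034]
handle [0.49  0.022 0.084]
sand [0.458 0.356 0.03 ]
pink [ 0.441 -0.113  0.028]
red [ 0.358 -0.253  0.028]
bottle [0.723 0.219 0.1  ]
(349, 200) [ 21  98 183]
(342, 199) [ 23  88 183]
(356, 199) [ 21 100 183]
(349, 215) [ 20  84 182]
(330, 190) [ 17  91 182]
(161, 224) [ 14 129 164]
(311, 227) [171  57 182]
(222, 220) [110  16 195]
115 [495.6  19.   69.1  68.4   3.4]
```

View pics/top0c.png

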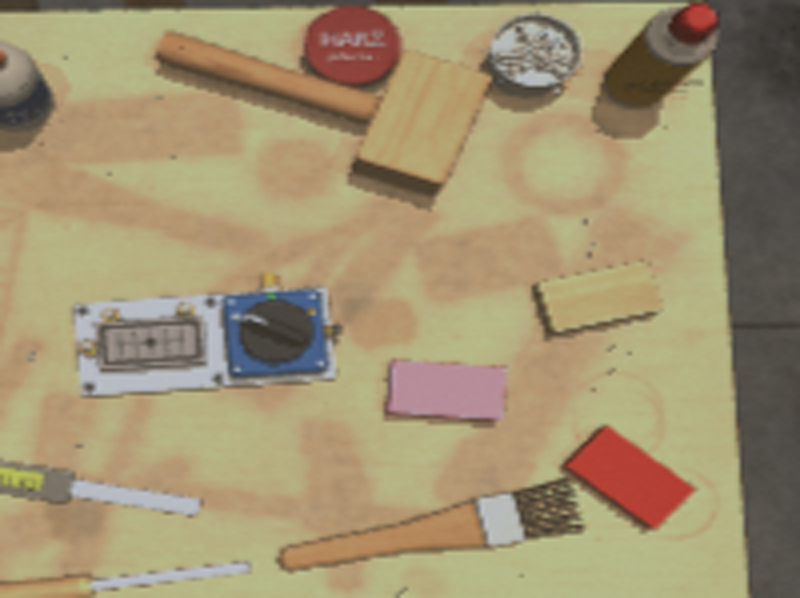

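Emit:
play_rows([
  {"x": 0.98,"y": 0.96},
  {"x": 0.98,"y": 0.96},
  {"x": 0.98,"y": 0.96},
  {"x": 0.98,"y": 0.96},
  {"x": 0.98,"y": 0.96},
  {"x": 0.98,"y": 0.96},
  {"x": 0.98,"y": 0.96},
  {"x": 0.98,"y": 0.96},
  {"x": 0.98,"y": 0.96},
  {"x": 0.98,"y": 0.96},
  {"x": 0.98,"y": 0.96},
  {"x": 0.98,"y": 0.96},
  {"x": 0.98,"y": 0.96},
  {"x": 0.98,"y": 0.96},
  {"x": 0.98,"y": 0.96},
  {"x": 0.98,"y": 0.96},
  {"x": 0.98,"y": 0.96},
  {"x": 0.98,"y": 0.96},
], fingers=1)

```text
$.motion[0]: bad value
```

Emit:
play_rows([
  {"z": 0.1,"rz": 0.99},
  {"z": 0.1,"rz": 0.99},
  {"z": 0.1,"rz": 0.99},
  {"z": 0.1,"rz": 0.99},
  {"z": 0.1,"rz": 0.99},
  {"z": 0.1,"rz": 0.99},
  {"z": 0.1,"rz": 0.99},
  {"z": 0.1,"rz": 0.99},
  {"z": 0.1,"rz": 0.99},
  {"z": 0.1,"rz": 0.99},
  {"z": 0.1,"rz": 0.99},
  {"z": 0.1,"rz": 0.99},
  {"z": 0.1,"rz": 0.99},
  {"z": 0.1,"rz": 0.99},
  {"z": 0.1,"rz": 0.99},
  {"z": 0.1,"rz": 0.99},
  {"z": 0.1,"rz": 0.99},
  {"z": 0.1,"rz": 0.99},
  {},
])

```text
$.motion[0]: bad value
```

Run:
```python
from h import *
import pickle
o=ctrl.get_obs(); c=cams.get_calibration("wrist"); im=cams.snapshot("wrist")
pickle.dump((o,c,im),open("w1.pkl","wb")); print(o["tool_pos"],o["orientation"],c)
v=im.copy(); cv2.imwrite("pics/w1.png",cv2.resize(v,(800,600)))
```

```text
[0.17072974 0.65267712 0.22587272] [ 1.79929805e+02 -6.51030966e-03 -1.46631436e+01] {'vertical_fov': 65.70646984690485, 'cx': 257.9930404476663, 'cy': 190.7628153454062, 'position': array([0.23890473, 0.63463784, 0.3848124 ]), 'rotation': array([ -15.15032018,   -0.15603284, -104.63128675])}
```

View pics/w1.png

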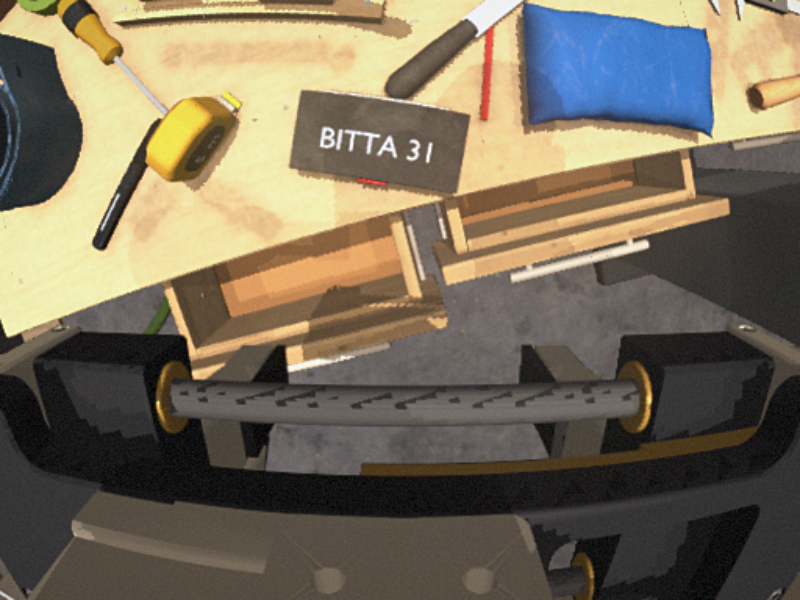

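The wrist picture shows only drawers and bench under the start pose; the upper half of the frame is usable and the gripper covers the lower half. The rows were refused, so I will give all six keys.

Emit:
play_rows([
  {"x": 0.96,"y": 0.87,"z": 0,"rx": 0,"ry": 0,"rz": 0},
  {"x": 0.96,"y": 0.87,"z": 0,"rx": 0,"ry": 0,"rz": 0},
  {"x": 0.96,"y": 0.87,"z": 0,"rx": 0,"ry": 0,"rz": 0},
  {"x": 0.96,"y": 0.87,"z": 0,"rx": 0,"ry": 0,"rz": 0},
  {"x": 0.96,"y": 0.87,"z": 0,"rx": 0,"ry": 0,"rz": 0},
  {"x": 0.96,"y": 0.87,"z": 0,"rx": 0,"ry": 0,"rz": 0},
  {"x": 0.96,"y": 0.87,"z": 0,"rx": 0,"ry": 0,"rz": 0},
  {"x": 0.96,"y": 0.87,"z": 0,"rx": 0,"ry": 0,"rz": 0},
  {"x": 0.96,"y": 0.87,"z": 0,"rx": 0,"ry": 0,"rz": 0},
  {"x": 0.96,"y": 0.87,"z": 0,"rx": 0,"ry": 0,"rz": 0},
  {"x": 0.96,"y": 0.87,"z": 0,"rx": 0,"ry": 0,"rz": 0},
  {"x": 0.96,"y": 0.87,"z": 0,"rx": 0,"ry": 0,"rz": 0},
  {"x": 0.96,"y": 0.87,"z": 0,"rx": 0,"ry": 0,"rz": 0},
  {"x": 0.96,"y": 0.87,"z": 0,"rx": 0,"ry": 0,"rz": 0},
  {"x": 0.96,"y": 0.87,"z": 0,"rx": 0,"ry": 0,"rz": 0},
  {"x": 0.96,"y": 0.87,"z": 0,"rx": 0,"ry": 0,"rz": 0},
  {"x": 0.96,"y": 0.87,"z": 0,"rx": 0,"ry": 0,"rz": 0},
  {"x": 0.96,"y": 0.87,"z": 0,"rx": 0,"ry": 0,"rz": 0},
], fingers=1)

```text
clock: 2.45
tool_pos: [0.4901, 0.1635, 0.2266]
orientation: [-180.0, -0.0, -14.7]
force: [0.7, 0.6, 0.6]
opening: 0.0876
gripper_force: 0.0
```

Emit:
play_rows([
  {"x": 0,"y": 0,"z": 0.1,"rx": 0,"ry": 0,"rz": 0.99},
  {"x": 0,"y": 0,"z": 0.1,"rx": 0,"ry": 0,"rz": 0.99},
  {"x": 0,"y": 0,"z": 0.1,"rx": 0,"ry": 0,"rz": 0.99},
  {"x": 0,"y": 0,"z": 0.1,"rx": 0,"ry": 0,"rz": 0.99},
  {"x": 0,"y": 0,"z": 0.1,"rx": 0,"ry": 0,"rz": 0.99},
  {"x": 0,"y": 0,"z": 0.1,"rx": 0,"ry": 0,"rz": 0.99},
  {"x": 0,"y": 0,"z": 0.1,"rx": 0,"ry": 0,"rz": 0.99},
  {"x": 0,"y": 0,"z": 0.1,"rx": 0,"ry": 0,"rz": 0.99},
  {"x": 0,"y": 0,"z": 0.1,"rx": 0,"ry": 0,"rz": 0.99},
  {"x": 0,"y": 0,"z": 0.1,"rx": 0,"ry": 0,"rz": 0.99},
  {"x": 0,"y": 0,"z": 0.1,"rx": 0,"ry": 0,"rz": 0.99},
  {"x": 0,"y": 0,"z": 0.1,"rx": 0,"ry": 0,"rz": 0.99},
  {"x": 0,"y": 0,"z": 0.1,"rx": 0,"ry": 0,"rz": 0.99},
  {"x": 0,"y": 0,"z": 0.1,"rx": 0,"ry": 0,"rz": 0.99},
  {"x": 0,"y": 0,"z": 0.1,"rx": 0,"ry": 0,"rz": 0.99},
  {"x": 0,"y": 0,"z": 0.1,"rx": 0,"ry": 0,"rz": 0.99},
  {"x": 0,"y": 0,"z": 0.1,"rx": 0,"ry": 0,"rz": 0.99},
  {"x": 0,"y": 0,"z": 0.1,"rx": 0,"ry": 0,"rz": 0.99},
  {"x": 0,"y": 0,"z": 0,"rx": 0,"ry": 0,"rz": 0},
])

```text
clock: 4.82
tool_pos: [0.4895, 0.1644, 0.1814]
orientation: [180.0, -0.0, -85.9]
force: [0.2, -0.2, -0.1]
opening: 0.0877
gripper_force: 0.0
```

Run:
```python
from h import *
import pickle
o=ctrl.get_obs(); c=cams.get_calibration("wrist"); im=cams.snapshot("wrist")
pickle.dump((o,c,im),open("w1.pkl","wb")); print(o["clock"],o["tool_pos"],o["orientation"],c)
cv2.imwrite("pics/w2.png",cv2.resize(im,(800,600)))
```

```text
4.825 [0.4894879  0.16443512 0.18139056] [ 1.79978446e+02 -1.11370723e-02 -8.59179926e+01] {'vertical_fov': 65.70646984690485, 'cx': 257.9930404476663, 'cy': 190.7628153454062, 'position': array([0.49459375, 0.09381447, 0.3403757 ]), 'rotation': array([-1.50898683e+01, -1.71794501e-02, -1.75890848e+02])}
```

View pics/w2.png

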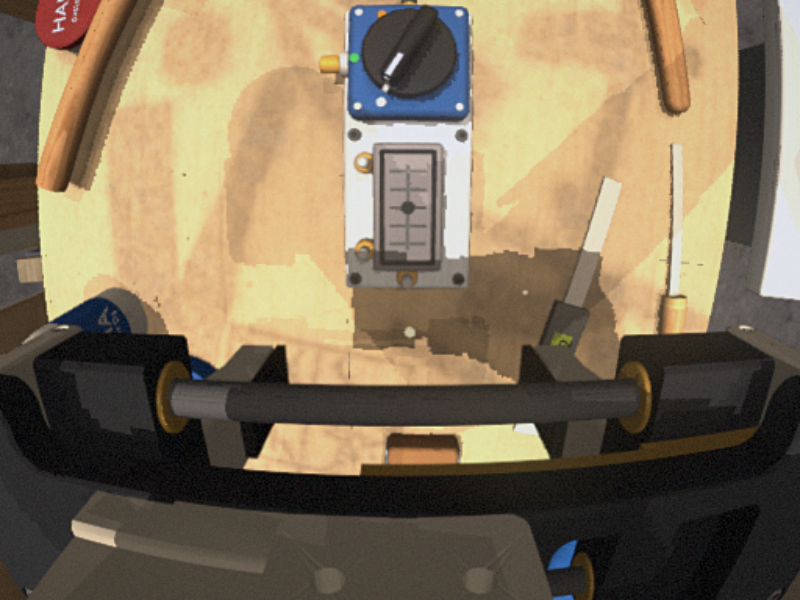

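The wrist view shows (in 800-wide coordinates) the pad's cross at (407,208), pad corners (375,145) to (441,268), the handle disc centre at (410,53) with the white pointer toward the closed dot, and stop pins at (364,162), (364,250) and (406,279).

Run:
```python
from h import *
import pickle
o,c,im=pickle.load(open("w1.pkl","rb"))
q=lambda uv,z: onto("wrist",c,np.array(uv)*.64,z)
print("cross",q((407,208),.034).round(4))
P=q([(374,145),(442,145),(440,270),(375,270)],.034);print("padcorners",rect(P),(P.mean(0)).round(4))
print("base screws",q([(354,134),(461,134),(355,279),(458,279)],.014).round(4)[:,:2].tolist())
print("disc",q((410,53),.061).round(4)); print("pins top",q([(364,161),(364,249),(406,278)],.044).round(4)[:,:2].tolist())
print("bar ends top",q([(427,13),(388,88)],.084).round(4)[:,:2].tolist())
hsv=cv2.cvtColor(im,cv2.COLOR_BGR2HSV)
m=cv2.inRange(hsv,(105,140,60),(125,255,255)); m[85:]=0; m[:,:210]=0;m[:,310:]=0
ys,xs=np.nonzero(m); print("housing",rect(q(np.c_[xs,ys]/.64,.044)))
g=cv2.cvtColor(im,cv2.COLOR_BGR2GRAY); m=((g<60)&(hsv[...,1]<110)).astype(np.uint8); m[62:]=0; m[:,:225]=0;m[:,300:]=0
n,l,s,ce=cv2.connectedComponentsWithStats(m); k=1+s[1:,4].argmax(); print("dark",s[k],ce[k]); ys,xs=np.nonzero(l==k)
(cc,r)=cv2.minEnclosingCircle(np.float32(np.c_[xs,ys])); print(cc,r)
# bench light base plate lower edge
m=cv2.inRange(hsv,(0,0,90),(180,45,255)); m[:74]=0;m[190:]=0;m[:,:215]=0;m[:,305:]=0
n,l,s,ce=cv2.connectedComponentsWithStats(m);k=1+s[1:,4].argmax();ys,xs=np.nonzero(l==k);print("base",s[k],rect(q(np.c_[xs,ys]/.64,.014)))
# blank from top
t=cv2.imread("pics/top0.png");b=cams.get_calibration("top")
print("blank top crop corners",rect(onto("top",b,np.array([(537,286),(650,262),(660,306),(552,334)])/[4,3.32]+[200,110],.028)))
```

```text
cross [[0.4904 0.1149 0.034 ]]
padcorners [489.8 114.8  83.6  44.2 -85.9] [0.4899 0.1148 0.034 ]
base screws [[0.5306, 0.0665], [0.4566, 0.061], [0.5239, 0.1698], [0.4496, 0.1645]]
disc [[0.4958 0.0181 0.061 ]]
pins top [[0.5198, 0.086], [0.5163, 0.1426], [0.4879, 0.1598]]
bar ends top [[0.4881, -0.0007], [0.5062, 0.0455]]
housing [497.2  16.3  73.6  72.    3.4]
dark [ 243    4   50   58 1004] [265.87151394  33.32868526]
(262.2029113769531, 32.09420394897461) 30.871612548828125
base [ 220   74   82  110 5251] [490.6 111.4 122.2  88.9 -85.8]
blank top crop corners [ 524.7 -240.    94.    47.1  -76.6]
```

Emit:
play_rows([
  {"x": 0.99,"y": 0.03,"z": 0,"rx": 0,"ry": 0,"rz": 0},
  {"x": 0.99,"y": 0.03,"z": 0,"rx": 0,"ry": 0,"rz": 0},
  {"x": 0.99,"y": 0.03,"z": 0,"rx": 0,"ry": 0,"rz": 0},
  {"x": 0.99,"y": 0.03,"z": 0,"rx": 0,"ry": 0,"rz": 0},
  {"x": 0.99,"y": 0.03,"z": 0,"rx": 0,"ry": 0,"rz": 0},
  {"x": 0.99,"y": 0.03,"z": 0,"rx": 0,"ry": 0,"rz": 0},
  {"x": 0.99,"y": 0.03,"z": 0,"rx": 0,"ry": 0,"rz": 0},
  {"x": 0.99,"y": 0.03,"z": 0.1,"rx": 0,"ry": 0,"rz": 0},
  {"x": 0.99,"y": 0.03,"z": 0.1,"rx": 0,"ry": 0,"rz": 0},
  {"x": 0.99,"y": 0.03,"z": 0.2,"rx": 0,"ry": 0,"rz": 0},
  {"x": 0.99,"y": 0.03,"z": 0.2,"rx": 0,"ry": 0,"rz": -0.9},
  {"x": 0.99,"y": 0.03,"z": 0.2,"rx": 0,"ry": 0,"rz": -0.9},
  {"x": 0.99,"y": 0.03,"z": 0.2,"rx": 0,"ry": 0,"rz": -0.9},
  {"x": 0,"y": 0,"z": 0,"rx": 0,"ry": 0,"rz": 0},
  {"x": 0,"y": 0,"z": 0,"rx": 0,"ry": 0,"rz": 0},
])

```text
clock: 6.75
tool_pos: [0.5073, -0.1562, 0.1567]
orientation: [180.0, 0.0, -75.2]
force: [0.2, -0.6, 0.3]
opening: 0.0877
gripper_force: 0.0
```

Run:
```python
from h import *
import pickle
o=ctrl.get_obs(); c=cams.get_calibration("wrist"); im=cams.snapshot("wrist")
pickle.dump((o,c,im),open("w2.pkl","wb")); print(o["clock"],o["tool_pos"],o["orientation"],pix([.525,-.24,.028],"wrist",c))
cv2.imwrite("pics/w3.png",cv2.resize(im,(800,600)))
```

```text
6.75 [ 0.50728533 -0.15619643  0.15665017] [ 1.79999070e+02  1.53806737e-03 -7.51657744e+01] [[262.41109421  97.19329305]]
```

View pics/w3.png

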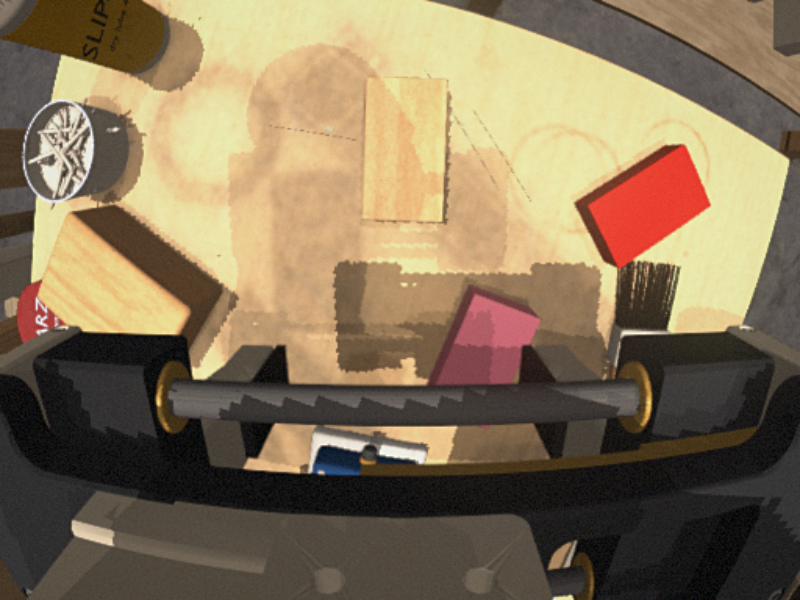

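The wrist view shows the blank with top-face corners (800-wide) near (365,77), (447,79), (445,222) and (362,218), with nothing close to either long side.

Run:
```python
from h import *
import pickle
o,c,im=pickle.load(open("w2.pkl","rb"))
uv=np.array([(365,77),(447,79),(445,222),(362,218)])
P=onto("wrist",c,uv*.64,.028);r=rect(P);print(r,P.round(4).tolist(),P.mean(0))
y=np.radians(-75.17);d=P.mean(0)[:2]-o["tool_pos"][:2]
print("tool shift mm",1e3*d@[np.cos(y),np.sin(y)],1e3*d@[np.sin(y),-np.cos(y)])
```

```text
[ 528.3 -241.3   89.8   51.6  -76.5] [[0.5638, -0.2789, 0.028], [0.515, -0.2906, 0.028], [0.4928, -0.2036, 0.028], [0.5432, -0.1928, 0.028]] [ 0.52870594 -0.24150728  0.028     ]
tool shift mm 87.95174375793248 1.1283968835526004
```

Emit:
play_rows([
  {"x": 0.88,"y": 0.01,"z": 0.5,"rx": 0,"ry": 0,"rz": 0.23},
  {"x": 0.88,"y": 0.01,"z": 0.5,"rx": 0,"ry": 0,"rz": 0},
  {"x": 0.88,"y": 0.01,"z": 0.5,"rx": 0,"ry": 0,"rz": 0},
  {"x": 0.88,"y": 0.01,"z": 0.5,"rx": 0,"ry": 0,"rz": 0},
  {"x": 0,"y": 0,"z": 0.9,"rx": 0,"ry": 0,"rz": 0},
  {"x": 0,"y": 0,"z": 0.9,"rx": 0,"ry": 0,"rz": 0},
  {"x": 0,"y": 0,"z": 0.9,"rx": 0,"ry": 0,"rz": 0},
  {"x": 0,"y": 0,"z": 0.8,"rx": 0,"ry": 0,"rz": 0},
  {"x": 0,"y": 0,"z": 0.4,"rx": 0,"ry": 0,"rz": 0},
  {"x": 0,"y": 0,"z": 0.16,"rx": 0,"ry": 0,"rz": 0},
  {"x": 0,"y": 0,"z": 0,"rx": 0,"ry": 0,"rz": 0},
])

```text
clock: 8.18
tool_pos: [0.5284, -0.2417, 0.0055]
orientation: [-180.0, -0.0, -76.0]
force: [0.2, 0.4, 0.6]
opening: 0.0878
gripper_force: 0.0
```

Emit:
play_rows([
  {"x": 0,"y": 0,"z": 0,"rx": 0,"ry": 0,"rz": 0},
  {"x": 0,"y": 0,"z": 0,"rx": 0,"ry": 0,"rz": 0},
  {"x": 0,"y": 0,"z": 0,"rx": 0,"ry": 0,"rz": 0},
  {"x": 0,"y": 0,"z": 0,"rx": 0,"ry": 0,"rz": 0},
  {"x": 0,"y": 0,"z": 0,"rx": 0,"ry": 0,"rz": 0},
  {"x": 0,"y": 0,"z": 0,"rx": 0,"ry": 0,"rz": 0},
], fingers=-1)

```text
clock: 8.93
tool_pos: [0.5281, -0.2418, 0.0052]
orientation: [-180.0, -0.0, -76.1]
force: [-0.6, 0.4, 0.9]
opening: 0.0501
gripper_force: 30.0
```

Emit:
play_rows([
  {"x": 0,"y": 0,"z": -1,"rx": 0,"ry": 0,"rz": 0},
  {"x": 0,"y": 0,"z": -1,"rx": 0,"ry": 0,"rz": 0},
  {"x": 0,"y": 0,"z": -1,"rx": 0,"ry": 0,"rz": 0},
  {"x": 0,"y": 0,"z": -1,"rx": 0,"ry": 0,"rz": 0},
  {"x": -0.94,"y": -0.12,"z": -1,"rx": 0,"ry": 0,"rz": 0},
  {"x": -0.94,"y": -0.12,"z": 0,"rx": 0,"ry": 0,"rz": 0},
  {"x": -0.94,"y": -0.12,"z": 0,"rx": 0,"ry": 0,"rz": 0},
  {"x": -0.94,"y": -0.12,"z": 0,"rx": 0,"ry": 0,"rz": 0},
  {"x": -0.94,"y": -0.12,"z": 0,"rx": 0,"ry": 0,"rz": 0},
  {"x": -0.94,"y": -0.12,"z": 0,"rx": 0,"ry": 0,"rz": 0},
  {"x": -0.94,"y": -0.12,"z": 0,"rx": 0,"ry": 0,"rz": 0},
  {"x": -0.94,"y": -0.12,"z": 0,"rx": 0,"ry": 0,"rz": 0},
  {"x": -0.94,"y": -0.12,"z": 0,"rx": 0,"ry": 0,"rz": 0},
  {"x": -0.94,"y": -0.12,"z": 0,"rx": 0,"ry": 0,"rz": 0},
  {"x": -0.94,"y": -0.12,"z": 0,"rx": 0,"ry": 0,"rz": 0},
  {"x": -0.94,"y": -0.12,"z": 0,"rx": 0,"ry": 0,"rz": 0},
  {"x": -0.94,"y": -0.12,"z": 0,"rx": 0,"ry": 0,"rz": 0},
  {"x": -0.94,"y": -0.12,"z": 0,"rx": 0,"ry": 0,"rz": 0},
  {"x": -0.94,"y": -0.12,"z": 0,"rx": 0,"ry": 0,"rz": 0},
])

```text
clock: 11.3
tool_pos: [0.4862, 0.1117, 0.1298]
orientation: [180.0, -0.0, -76.1]
force: [-0.3, -0.8, -1.5]
opening: 0.0501
gripper_force: 30.0
```

Emit:
play_rows([
  {"x": 0,"y": 0,"z": 0,"rx": 0,"ry": 0,"rz": 0.85},
  {"x": 0,"y": 0,"z": 0,"rx": 0,"ry": 0,"rz": 0.85},
  {"x": 0,"y": 0,"z": 0,"rx": 0,"ry": 0,"rz": 0.85},
  {"x": 0,"y": 0,"z": 0,"rx": 0,"ry": 0,"rz": 0},
  {"x": 0,"y": 0,"z": 0,"rx": 0,"ry": 0,"rz": 0},
])

```text
clock: 11.92
tool_pos: [0.4866, 0.111, 0.1299]
orientation: [180.0, -0.0, -86.2]
force: [0.9, -0.0, -1.7]
opening: 0.05
gripper_force: 30.0
```

Emit:
play_rows([
  {"x": 0,"y": 0,"z": 0.9,"rx": 0,"ry": 0,"rz": 0},
  {"x": 0,"y": 0,"z": 0.9,"rx": 0,"ry": 0,"rz": 0},
  {"x": 0,"y": 0,"z": 0.8,"rx": 0,"ry": 0,"rz": 0},
  {"x": 0,"y": 0,"z": 0.5,"rx": 0,"ry": 0,"rz": 0},
  {"x": 0,"y": 0,"z": 0.3,"rx": 0,"ry": 0,"rz": 0},
  {"x": 0,"y": 0,"z": 0.18,"rx": 0,"ry": 0,"rz": 0},
  {"x": 0,"y": 0,"z": 0,"rx": 0,"ry": 0,"rz": 0},
  {"x": 0,"y": 0,"z": 0,"rx": 0,"ry": 0,"rz": 0},
])

```text
clock: 12.92
tool_pos: [0.487, 0.1114, 0.041]
orientation: [-180.0, 0.0, -86.2]
force: [-1.4, -0.5, -0.6]
opening: 0.05
gripper_force: 30.0
```

Emit:
play_rows([
  {"x": 0,"y": 0,"z": 0.05,"rx": 0,"ry": 0,"rz": 0},
  {"x": 0,"y": -0.04,"z": 0,"rx": 0,"ry": 0,"rz": 0},
  {"x": 0,"y": -0.04,"z": 0,"rx": 0,"ry": 0,"rz": 0},
  {"x": 0,"y": 0,"z": 0,"rx": 0,"ry": 0,"rz": 0},
  {"x": 0,"y": 0,"z": 0,"rx": 0,"ry": 0,"rz": 0},
])

```text
clock: 13.55
tool_pos: [0.4887, 0.1112, 0.0393]
orientation: [180.0, -0.0, -86.3]
force: [0.1, 0.2, -1.4]
opening: 0.0497
gripper_force: 30.0
```

Emit:
play_rows([
  {"x": 0,"y": -0.03,"z": 0,"rx": 0,"ry": 0,"rz": 0},
  {"x": 0,"y": 0,"z": 0,"rx": 0,"ry": 0,"rz": 0},
  {"x": 0,"y": 0,"z": 0,"rx": 0,"ry": 0,"rz": 0},
])

```text
clock: 13.92
tool_pos: [0.4895, 0.1113, 0.0393]
orientation: [-180.0, 0.0, -86.3]
force: [0.5, 0.3, -1.6]
opening: 0.0503
gripper_force: 30.0
```

Emit:
play_rows([
  {"x": -0.06,"y": -0.03,"z": 0,"rx": 0,"ry": 0,"rz": 0},
  {"x": 0,"y": 0,"z": 0,"rx": 0,"ry": 0,"rz": 0},
  {"x": 0,"y": 0,"z": 0,"rx": 0,"ry": 0,"rz": 0},
])

```text
clock: 14.3
tool_pos: [0.4901, 0.1129, 0.0393]
orientation: [180.0, 0.0, -86.3]
force: [-0.6, 0.2, -0.8]
opening: 0.0496
gripper_force: 30.0
```

Emit:
play_rows([
  {"x": -0.03,"y": -0.02,"z": 0,"rx": 0,"ry": 0,"rz": 0},
  {"x": 0,"y": 0,"z": 0,"rx": 0,"ry": 0,"rz": 0},
  {"x": 0,"y": 0,"z": 0,"rx": 0,"ry": 0,"rz": 0},
])

```text
clock: 14.68
tool_pos: [0.4903, 0.1135, 0.0392]
orientation: [180.0, -0.0, -86.3]
force: [-1.0, -0.6, -0.5]
opening: 0.0502
gripper_force: 30.0
```

Emit:
play_rows([
  {"x": -0.03,"y": -0.03,"z": 0,"rx": 0,"ry": 0,"rz": 0},
  {"x": 0,"y": 0,"z": 0,"rx": 0,"ry": 0,"rz": 0},
  {"x": 0,"y": 0,"z": 0,"rx": 0,"ry": 0,"rz": 0},
])

```text
clock: 15.05
tool_pos: [0.4904, 0.1137, 0.0392]
orientation: [179.9, -0.1, -86.3]
force: [-4.0, -3.9, 2.5]
opening: 0.0503
gripper_force: 30.0
```

Emit:
play_rows([
  {"x": -0.03,"y": -0.02,"z": 0,"rx": 0,"ry": 0,"rz": 0},
  {"x": 0,"y": 0,"z": 0,"rx": 0,"ry": 0,"rz": 0},
  {"x": 0,"y": 0,"z": 0,"rx": 0,"ry": 0,"rz": 0},
])

```text
clock: 15.42
tool_pos: [0.4905, 0.1139, 0.0392]
orientation: [179.9, -0.1, -86.3]
force: [-4.9, -5.3, 5.3]
opening: 0.0501
gripper_force: 30.0
```

Emit:
play_rows([
  {"x": 0.03,"y": 0.03,"z": 0,"rx": 0,"ry": 0,"rz": 0},
  {"x": 0,"y": 0,"z": 0,"rx": 0,"ry": 0,"rz": 0},
])

```text
clock: 15.68
tool_pos: [0.4905, 0.1139, 0.0392]
orientation: [179.9, -0.0, -86.3]
force: [-4.0, -4.1, 1.9]
opening: 0.0501
gripper_force: 30.0
```

Emit:
play_rows([
  {"x": 0,"y": 0,"z": 0,"rx": 0,"ry": 0,"rz": 0},
  {"x": 0,"y": 0,"z": 0,"rx": 0,"ry": 0,"rz": 0},
  {"x": 0,"y": 0,"z": 0,"rx": 0,"ry": 0,"rz": 0},
  {"x": 0,"y": 0,"z": 0,"rx": 0,"ry": 0,"rz": 0},
], fingers=1)

```text
clock: 16.18
tool_pos: [0.4913, 0.1147, 0.0394]
orientation: [-180.0, 0.0, -86.2]
force: [-0.5, 0.7, 0.6]
opening: 0.0839
gripper_force: 0.0
```

Emit:
play_rows([
  {"x": 0,"y": 0,"z": -0.5,"rx": 0,"ry": 0,"rz": 0},
  {"x": 0,"y": 0,"z": -1,"rx": 0,"ry": 0,"rz": 0},
  {"x": 0,"y": 0,"z": -1,"rx": 0,"ry": 0,"rz": 0},
  {"x": 0,"y": 0,"z": -1,"rx": 0,"ry": 0,"rz": 0},
  {"x": -1,"y": 0,"z": -1,"rx": 0,"ry": 0,"rz": 0},
  {"x": -1,"y": 0,"z": -1,"rx": 0,"ry": 0,"rz": 0},
  {"x": 0,"y": 0,"z": 0,"rx": 0,"ry": 0,"rz": 0},
  {"x": 0,"y": 0,"z": 0,"rx": 0,"ry": 0,"rz": 0},
])

```text
clock: 17.18
tool_pos: [0.4873, 0.1641, 0.1769]
orientation: [180.0, 0.0, -86.2]
force: [0.7, -0.9, -0.6]
opening: 0.0877
gripper_force: 0.0
```

Run:
```python
from h import *
import pickle
o=ctrl.get_obs(); c=cams.get_calibration("wrist"); im=cams.snapshot("wrist")
pickle.dump((o,c,im),open("w3.pkl","wb")); print(o["clock"],o["tool_pos"],o["orientation"])
cv2.imwrite("pics/w4.png",cv2.resize(im,(800,600)))
```

```text
17.175 [0.48733794 0.16409447 0.17691227] [ 1.79992520e+02  1.41435811e-02 -8.62450342e+01]
```

View pics/w4.png

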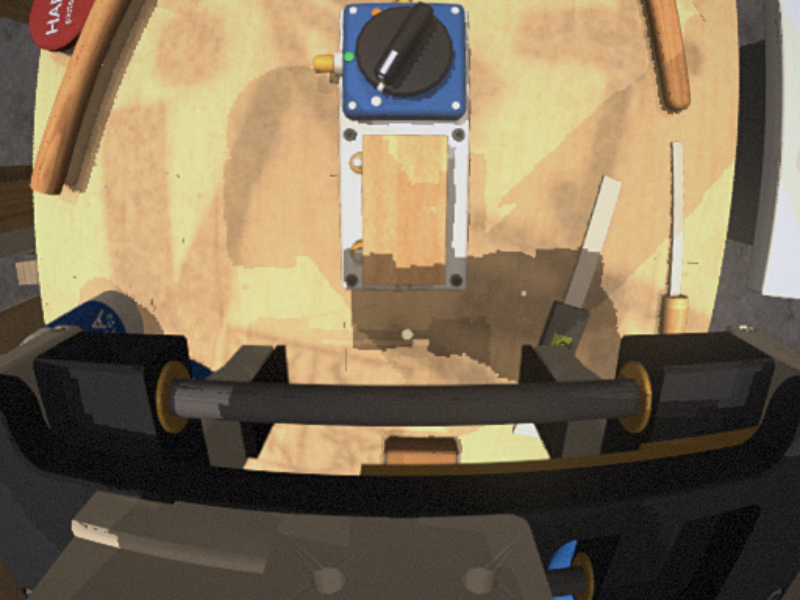

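The blank lies on the pad, aligned, against the side pins at (357,162) and (357,248); its top corners are near (362,134) and (447,286). The handle disc is centred near (405,52), its bar from (383,86) to (423,8).

Run:
```python
from h import *
import pickle
o,c,im=pickle.load(open("w3.pkl","rb"))
q=lambda uv,z: onto("wrist",c,np.array(uv)*.64,z)
P=q([(362,134),(447,136),(446,286),(361,284)],.062);print("blank",rect(P),P.mean(0).round(4))
P=q([(357,50),(453,50),(404,5),(406,96)],.061);print("disc",P.round(4).tolist(),P[:2].mean(0),P[2:].mean(0))
hsv=cv2.cvtColor(im,cv2.COLOR_BGR2HSV)
m=cv2.inRange(hsv,(105,140,60),(125,255,255)); m[85:]=0; m[:,:210]=0;m[:,310:]=0
ys,xs=np.nonzero(m); print("housing",rect(q(np.c_[xs,ys]/.64,.044)))
g=cv2.cvtColor(im,cv2.COLOR_BGR2GRAY)
cv2.imwrite("pics/w4c.png",cv2.resize(im[0:80,205:315],None,fx=7,fy=7,interpolation=cv2.INTER_CUBIC))
```

```text
blank [489.5 114.1  90.2  51.7 -87.3] [0.4901 0.1141 0.062 ]
disc [[0.5241, 0.0187, 0.061], [0.4678, 0.0149, 0.061], [0.4984, -0.0121, 0.061], [0.4935, 0.0459, 0.061]] [0.49594281 0.01681449 0.061     ] [0.49595222 0.016879   0.061     ]
housing [497.4  16.   73.   71.5   3.3]
```

View pics/w4c.png

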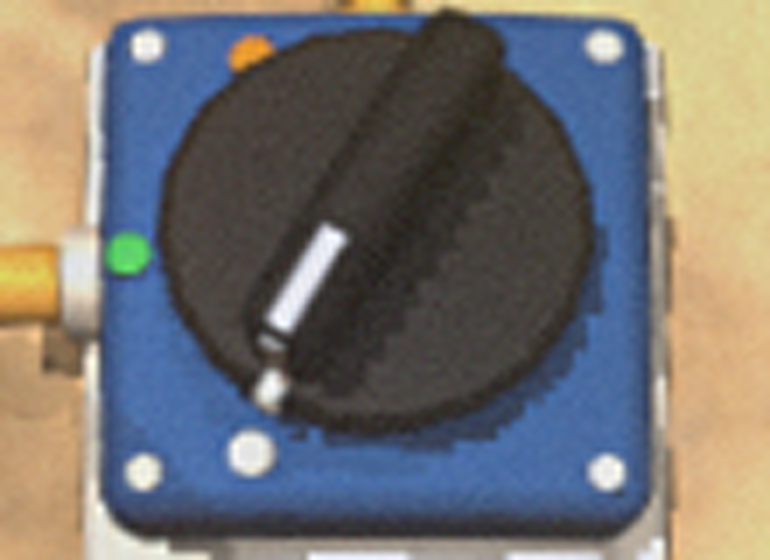

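Emit:
play_rows([
  {"x": 0.98,"y": 0.01,"z": 0,"rx": 0,"ry": 0,"rz": 0},
  {"x": 0.98,"y": 0.01,"z": 0,"rx": 0,"ry": 0,"rz": 0},
  {"x": 0.98,"y": 0.01,"z": 0,"rx": 0,"ry": 0,"rz": 0},
  {"x": 0.98,"y": 0.01,"z": 0,"rx": 0,"ry": 0,"rz": 0},
  {"x": 0.98,"y": 0.0,"z": 0,"rx": 0,"ry": 0,"rz": 0},
  {"x": 0.98,"y": 0.0,"z": 0,"rx": 0,"ry": 0,"rz": 0},
  {"x": 0,"y": 0,"z": 0.4,"rx": 0,"ry": 0,"rz": 0.94},
  {"x": 0,"y": 0,"z": 0.4,"rx": 0,"ry": 0,"rz": 0.94},
  {"x": 0,"y": 0,"z": 0.4,"rx": 0,"ry": 0,"rz": 0.94},
  {"x": 0,"y": 0,"z": 0.4,"rx": 0,"ry": 0,"rz": 0.94},
  {"x": 0,"y": 0,"z": 0.4,"rx": 0,"ry": 0,"rz": 0.94},
  {"x": 0,"y": 0,"z": 0.4,"rx": 0,"ry": 0,"rz": 0.94},
  {"x": 0,"y": 0,"z": 0.4,"rx": 0,"ry": 0,"rz": 0.94},
  {"x": 0,"y": 0,"z": 0.4,"rx": 0,"ry": 0,"rz": 0.94},
  {"x": 0,"y": 0,"z": 0,"rx": 0,"ry": 0,"rz": 0},
  {"x": 0,"y": 0,"z": 0,"rx": 0,"ry": 0,"rz": 0},
])

```text
clock: 19.23
tool_pos: [0.4962, 0.0172, 0.0968]
orientation: [180.0, -0.0, -116.3]
force: [0.8, 0.9, -0.1]
opening: 0.088
gripper_force: 0.0
```

Run:
```python
from h import *
import pickle
o,c,im=pickle.load(open("w3.pkl","rb"))
P=onto("wrist",c,np.array([(335,232),(278,330)])/7+[205,0],.084)
d=P[1]-P[0];print(P,np.degrees(np.arctan2(d[1],d[0])))
o=ctrl.get_obs();print(o["tool_pos"],o["orientation"])
```

```text
[[0.50082581 0.02508686 0.084     ]
 [0.50677101 0.03803004 0.084     ]] 65.32920642762693
[0.49621785 0.01718847 0.09680985] [ 1.79983866e+02 -2.92438837e-02 -1.16273131e+02]
```

Emit:
play_rows([
  {"x": 0,"y": 0,"z": 0.6,"rx": 0,"ry": 0,"rz": 0},
  {"x": 0,"y": 0,"z": 0.5,"rx": 0,"ry": 0,"rz": 0},
  {"x": 0,"y": 0,"z": 0.22,"rx": 0,"ry": 0,"rz": 0},
  {"x": 0,"y": 0,"z": 0,"rx": 0,"ry": 0,"rz": 0},
])

```text
clock: 19.73
tool_pos: [0.496, 0.0174, 0.0632]
orientation: [179.9, -0.1, -116.3]
force: [-0.8, -0.6, 0.1]
opening: 0.0878
gripper_force: 0.0
```

Emit:
play_rows([
  {"x": 0,"y": 0,"z": 0,"rx": 0,"ry": 0,"rz": 0},
  {"x": 0,"y": 0,"z": 0,"rx": 0,"ry": 0,"rz": 0},
  {"x": 0,"y": 0,"z": 0,"rx": 0,"ry": 0,"rz": 0},
  {"x": 0,"y": 0,"z": 0,"rx": 0,"ry": 0,"rz": 0},
  {"x": 0,"y": 0,"z": 0,"rx": 0,"ry": 0,"rz": 0},
  {"x": 0,"y": 0,"z": 0,"rx": 0,"ry": 0,"rz": 0},
  {"x": 0,"y": 0,"z": 0,"rx": 0,"ry": 0,"rz": 0},
  {"x": 0,"y": 0,"z": 0,"rx": 0,"ry": 0,"rz": 0},
], fingers=-1)

```text
clock: 20.72
tool_pos: [0.4963, 0.0176, 0.0638]
orientation: [180.0, -0.0, -116.3]
force: [-0.2, 0.1, 0.2]
opening: 0.0133
gripper_force: 0.0
```

Emit:
play_rows([
  {"x": 0,"y": 0,"z": 0,"rx": 0,"ry": 0,"rz": 0},
  {"x": 0,"y": 0,"z": 0,"rx": 0,"ry": 0,"rz": 0},
  {"x": 0,"y": 0,"z": 0,"rx": 0,"ry": 0,"rz": 0},
])

```text
clock: 21.1
tool_pos: [0.4967, 0.0175, 0.0639]
orientation: [-180.0, 0.0, -116.3]
force: [4.3, -3.5, -2.6]
opening: 0.0105
gripper_force: 30.0
```

Emit:
play_rows([
  {"x": 0,"y": 0,"z": 0.1,"rx": 0,"ry": 0,"rz": 0},
  {"x": 0,"y": 0,"z": 0.1,"rx": 0,"ry": 0,"rz": 0},
  {"x": 0,"y": 0,"z": 0.1,"rx": 0,"ry": 0,"rz": 0},
  {"x": 0,"y": 0,"z": 0,"rx": 0,"ry": 0,"rz": 0},
  {"x": 0,"y": 0,"z": 0,"rx": 0,"ry": 0,"rz": 0},
])

```text
clock: 21.72
tool_pos: [0.4968, 0.0175, 0.057]
orientation: [-180.0, 0.0, -116.3]
force: [-0.5, -3.3, 8.9]
opening: 0.0106
gripper_force: 30.0
```

Emit:
play_rows([
  {"x": 0,"y": 0,"z": 0.1,"rx": 0,"ry": 0,"rz": 0},
  {"x": 0,"y": 0,"z": 0.04,"rx": 0,"ry": 0,"rz": 0},
  {"x": 0,"y": 0,"z": 0,"rx": 0,"ry": 0,"rz": 0},
  {"x": 0,"y": 0,"z": 0,"rx": 0,"ry": 0,"rz": 0},
])

```text
clock: 22.22
tool_pos: [0.497, 0.0175, 0.0554]
orientation: [-179.9, 0.0, -116.3]
force: [-7.8, -2.1, 30.7]
opening: 0.0109
gripper_force: 30.0
```

Emit:
play_rows([
  {"x": 0,"y": 0,"z": -0.03,"rx": 0,"ry": 0,"rz": 0.5},
  {"x": 0,"y": 0,"z": 0,"rx": 0,"ry": 0,"rz": 1},
  {"x": 0,"y": 0,"z": 0,"rx": 0,"ry": 0,"rz": 1},
  {"x": 0,"y": 0,"z": 0,"rx": 0,"ry": 0,"rz": 1},
  {"x": 0,"y": 0,"z": 0,"rx": 0,"ry": 0,"rz": 1},
  {"x": 0,"y": 0,"z": 0,"rx": 0,"ry": 0,"rz": 0},
])

```text
clock: 22.98
tool_pos: [0.497, 0.0175, 0.0555]
orientation: [-179.9, 0.1, -134.3]
force: [-3.5, -3.5, 22.7]
opening: 0.0109
gripper_force: 30.0
```

Emit:
play_rows([
  {"x": 0,"y": 0,"z": 0,"rx": 0,"ry": 0,"rz": 1},
  {"x": 0,"y": 0,"z": 0,"rx": 0,"ry": 0,"rz": 1},
  {"x": 0,"y": 0,"z": 0,"rx": 0,"ry": 0,"rz": 1},
  {"x": 0,"y": 0,"z": 0,"rx": 0,"ry": 0,"rz": 1},
  {"x": 0,"y": 0,"z": 0,"rx": 0,"ry": 0,"rz": 1},
  {"x": 0,"y": 0,"z": 0,"rx": 0,"ry": 0,"rz": 1},
  {"x": 0,"y": 0,"z": 0,"rx": 0,"ry": 0,"rz": 1},
  {"x": 0,"y": 0,"z": 0,"rx": 0,"ry": 0,"rz": 1},
  {"x": 0,"y": 0,"z": 0,"rx": 0,"ry": 0,"rz": 1},
  {"x": 0,"y": 0,"z": 0,"rx": 0,"ry": 0,"rz": 1},
  {"x": 0,"y": 0,"z": 0,"rx": 0,"ry": 0,"rz": 0.5},
  {"x": 0,"y": 0,"z": 0,"rx": 0,"ry": 0,"rz": 0},
  {"x": 0,"y": 0,"z": 0,"rx": 0,"ry": 0,"rz": 0},
])

```text
clock: 24.6
tool_pos: [0.497, 0.0174, 0.0555]
orientation: [-180.0, 0.1, -176.3]
force: [-5.0, -3.8, 23.6]
opening: 0.0107
gripper_force: 30.0
```

Emit:
play_rows([
  {"x": 0,"y": 0,"z": -0.1,"rx": 0,"ry": 0,"rz": 0},
  {"x": 0,"y": 0,"z": -0.1,"rx": 0,"ry": 0,"rz": 0},
  {"x": 0,"y": 0,"z": -0.1,"rx": 0,"ry": 0,"rz": 0},
  {"x": 0,"y": 0,"z": 0,"rx": 0,"ry": 0,"rz": 0},
  {"x": 0,"y": 0,"z": 0,"rx": 0,"ry": 0,"rz": 0},
])

```text
clock: 25.22
tool_pos: [0.4968, 0.0175, 0.0616]
orientation: [-180.0, 0.1, -176.3]
force: [2.7, -4.1, 5.7]
opening: 0.0107
gripper_force: 30.0
```

Emit:
play_rows([
  {"x": 0,"y": 0,"z": -0.08,"rx": 0,"ry": 0,"rz": 0},
  {"x": 0,"y": 0,"z": 0,"rx": 0,"ry": 0,"rz": 0},
  {"x": 0,"y": 0,"z": 0,"rx": 0,"ry": 0,"rz": 0},
])

```text
clock: 25.6
tool_pos: [0.4968, 0.0175, 0.0634]
orientation: [-180.0, 0.1, -176.3]
force: [1.5, -4.4, 3.8]
opening: 0.0106
gripper_force: 30.0
```

Emit:
play_rows([
  {"x": 0,"y": 0,"z": 0,"rx": 0,"ry": 0,"rz": 0},
  {"x": 0,"y": 0,"z": 0,"rx": 0,"ry": 0,"rz": 0},
  {"x": 0,"y": 0,"z": 0,"rx": 0,"ry": 0,"rz": 0},
  {"x": 0,"y": 0,"z": 0,"rx": 0,"ry": 0,"rz": 0},
  {"x": 0,"y": 0,"z": -0.5,"rx": 0,"ry": 0,"rz": 0},
  {"x": 0,"y": 0,"z": -1,"rx": 0,"ry": 0,"rz": 0},
  {"x": -0.5,"y": 0,"z": -1,"rx": 0,"ry": 0,"rz": 0},
  {"x": -1,"y": 0,"z": -1,"rx": 0,"ry": 0,"rz": 0},
  {"x": -1,"y": 0,"z": -1,"rx": 0,"ry": 0,"rz": 0},
  {"x": -1,"y": 0,"z": 0,"rx": 0,"ry": 0,"rz": 0},
  {"x": 0,"y": 0,"z": 0,"rx": 0,"ry": 0,"rz": 0},
  {"x": 0,"y": 0,"z": 0,"rx": 0,"ry": 0,"rz": 0},
], fingers=1)

```text
clock: 27.1
tool_pos: [0.583, 0.023, 0.1756]
orientation: [180.0, -0.0, -176.4]
force: [0.0, -0.1, 0.6]
opening: 0.0878
gripper_force: 0.0
```

Run:
```python
from h import *
import pickle
o=ctrl.get_obs(); c=cams.get_calibration("wrist"); im=cams.snapshot("wrist")
pickle.dump((o,c,im),open("w5.pkl","wb")); print(o["clock"],o["tool_pos"],o["orientation"],pix([.497,.017,.06],"wrist",c)*1.5625)
cv2.imwrite("pics/w5.png",cv2.resize(im,(800,600)))
```

```text
27.1 [0.5830276  0.02302073 0.17564287] [ 1.79999251e+02 -3.64860775e-02 -1.76351472e+02] [[403.6934911  148.30663183]]
```

View pics/w5.png

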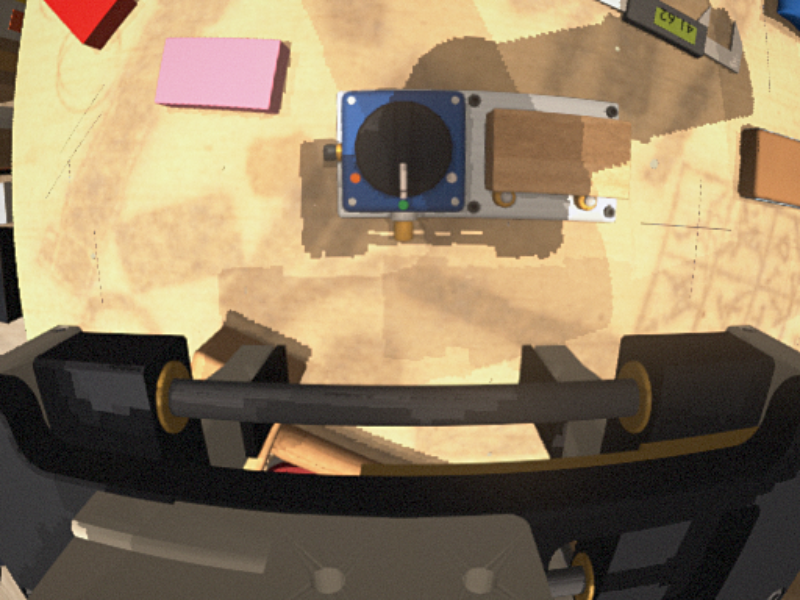

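The pointer at (403,165)-(404,198) stands at the green dot (403,205), the pins have dropped, and the blank is on the pad with corners near (488,110), (631,120), (630,200) and (487,189).

Run:
```python
from h import *
import pickle
o,c,im=pickle.load(open("w5.pkl","rb"))
q=lambda uv,z: onto("wrist",c,np.array(uv)*.64,z)
P=q([(488,110),(631,121),(630,200),(487,189)],.062);print("blank",rect(P),P.mean(0).round(4))
d=q([(403,165),(404,198)],.084);e=d[1]-d[0];print("pointer deg",np.degrees(np.arctan2(e[1],e[0])))
P=q([(474,100),(611,112),(609,212),(474,207)],.014);print("screws",rect(P),P.mean(0).round(4))
hsv=cv2.cvtColor(im,cv2.COLOR_BGR2HSV); x0,x1,y0,y1=303,420,60,140
m=cv2.inRange(hsv,(8,75,50),(22,255,215)); mm=np.zeros_like(m); mm[y0:y1,x0:x1]=m[y0:y1,x0:x1]
big=cv2.resize(im[40:150,200:420],None,fx=3.6,fy=3.6,interpolation=cv2.INTER_CUBIC); cv2.imwrite("pics/w5c.png",big)
```

```text
blank [491.7 112.6  94.1  50.5 -85.6] [0.4908 0.1127 0.062 ]
pointer deg 5.400748787047888
screws [490.4 116.3 102.7  74.9 -86.2] [0.4906 0.1163 0.014 ]
```

View pics/w5c.png

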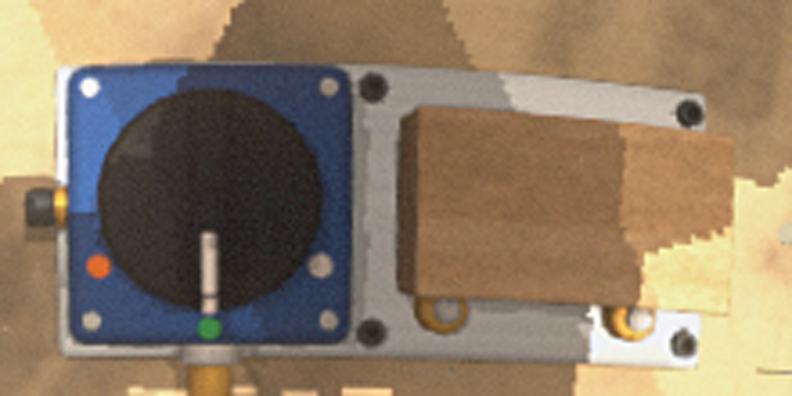

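```bash
python3 -c "
from plant import workorder; print(workorder.close_job())"
```

```text
the job is handed in; nothing more can be done
None
```

I laid the blank on the pad against the stop pins, turned the valve to hold (it sprang back out), backed the arm clear of everything and handed the job in at about 27 s; the result was not reported back.

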